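# Call the painter and show what to pour where

## Robot

A 6-joint arm with a two-finger parallel gripper is mounted at the origin on the work surface. World frame = base frame: x ahead of the robot, y to its left, z up, the work surface at z = 0. Lengths are in m, angles in rad, forces in N, time in s.
With the tool pointing down it reaches from about 0.35 to 0.85 m from the base axis. Payload 8.1 kg.
Tool frame: the origin (TCP) lies between the finger pads, 19 mm behind the fingertips; this is the grasp point; z points along the fingers, y is the line along which they close (so a half turn about z gives the same grasp; the last joint's range is limited). The gripper opens to 93 mm and grips with 3 to 60 N. Pads are 15 mm wide; open, the fingers measure 128 mm over their backs; the gripper's body (75 mm by 188 mm) begins 65 mm behind the grasp point.
Start: joints at [1.261, 0.13, 1.488, -0, 1.523, -0.085], TCP at [0.134, 0.585, 0.237] pointing down, gripper open.
Joint ranges: [-2.96, 2.96], [-0.89, 2.26], [0.02, 2.5], [-1.34, 4.48], [0, 2.73], [-2.66, 2.66]. Speed limits (rad/s): [2.39, 2.39, 2.79, 3.14, 3.14, 3.14].

## Interface

Orientations are given as a rotation vector (axis times angle).
In Python, from plant import robot gives the robot as it stands. The module is installed in compiled form; this text tells all that it offers.
- The arm moves only by the tool play_rows, never from a script. Its argument "increments" is text: rows parted by semicolons, each of 5 numbers parted by spaces: the shift along the tool's x, y, z in mm, then the turn about the tool's z in degrees, then the closure, from -1 (fully open) to 1 (shut). In form: dx dy dz yaw claw; .... A call has 1 to 20 rows; each row is the pose to reach, as a shift and turn from the pose commanded when the call began, along the tool's axes at that moment; what a row does not reach only later rows make up. A row lasts 1/10 s, in which the tool goes at most 50 mm and 8.59 degrees, less where a joint would pass 70% of its speed; a pose out of reach is approached as far as the arm can. A call with a gripper value outside its range is refused whole. The fingers move at their own pace and stop on an object; "force" is the grip in N (left out, the last holds). Time passes only in rows, so rows that repeat a pose let the fingers close. It gives the time, the measured TCP pose, the force, the opening and the grip force at its end, in the units of the state.
- robot.read_state(): the state, without advancing time (a new reading comes with each control period).
- robot.read_camera(name): name is "scene" or "top" or "wrist"; returns the picture (384x512x3 uint8, blue, green, red); there is no depth.
- robot.calibration(name): a dict with "vertical_fov" (degrees; the focal length in pixels is half the picture's height over the tangent of half this angle, whatever the lens; pixels are square), "cx", "cy" (the principal point, pixels), "D" ([k1, k2, p1, p2, k3] as OpenCV has them; the pictures are not rectified), "rvec" (rotation vector, rad) and "tvec" (3), from world to camera coordinates, as OpenCV has them. Camera axes: x right, y down, z forward; pixel columns grow to the right and rows downward; lengths in m; the calibration is good to about 2 mm. A picture is of the moment at which its call begins: read the wrist's pose just before it. calibration takes no time and is no camera call; for the wrist camera it gives the pose at the moment of the call.
- robot.close_job(): hands the job in; it is judged then, once.
Trained networks look in the newest picture that a camera, given by its name, has taken for a name from the list of things; names that differ only in an ending like _2 or _b are one class to them, and where a whole thing is asked for, a point or a joint stands for the part that bears it (a point fixed in the world has none). Each returns a list of dicts, best first, with "conf" (0 to 1); they miss things now and then, are a little off and sometimes report something else, mostly with a low value. They report only what shows in the picture. A call takes as long as a camera call.
- robot.recognise(camera, query): "centre" ([x, y, z] in m, in world coordinates, good to about 4 mm: the middle of the surface that is visible of it).
- robot.regions_of(camera, query): "pixels" (384x512 bool, what is visible of it).
- robot.landmark_of(camera, query): "centre" ([x, y, z] in m, in world coordinates, good to about 4 mm: a listed point, or the origin of a listed thing).
The state is a dict: "t": time; "q": joint angles; "dq": joint speeds; "joint_torque": joint torques, N m; "tool_pos": TCP position; "orientation": TCP orientation; "force": force on the tool from outside, world axes, zero at the start; "wrist_torque": the same for the moment, N m; "opening": finger opening in m; "gripper_force": force on a finger pad.
Only numpy, scipy, OpenCV 4.12 (cv2) and the standard library are available. Lean on these libraries where they do the work, as an engineer would, in place of code of your own. Each camera call takes 0.05 s, during which the arm holds its last target. There are 200 camera calls.

## Task

Call the painter: press the round call button right down with the fingertips and let it come up, then show her what to pour into what: point down at the lid of the lowest of the three lidded jars, fingertips a finger's breadth or two above it, and stay there about two seconds; then point in the same way at the mouth of the paper cup that stands in the drip tray, and finish while still pointing at it from just above. Touch neither the jar nor the cup, point at no other jar or cup, grasp and lift nothing, and leave everything else where it stands.

Things in the scene. Friction and masses are not known exactly. Their poses are not given: they have to be found in the camera images.
- call (a joint): travel of the call button's round cap in m: 0 up, 0.006 fully down; a spring returns it, about 5 N holds it fully down
- call_top (a point): centre of the top of the grey round cap (40 mm across) of the call button, a small round white housing (56 mm across, cap top 22 mm above the table) fixed to the table at the robot's right; z up. It moves down with the cap
- jar_low: the jar to point at: the lowest of three glass jars with metal screw lids (60 mm across), all 68 mm across the body; this one is 62 mm high. origin: centre of its underside, z up
- jar_low_lid (a point): centre of the top of the lowest jar's lid, 62 mm above the table; z up
- jar_mid: lidded glass jar, 68 mm across and 92 mm high; not the one meant; origin: centre of its underside, z up
- jar_mid_lid (a point): centre of the top of its lid
- jar_tall: lidded glass jar, 68 mm across and 122 mm high; not the one meant; origin: centre of its underside, z up
- jar_tall_lid (a point): centre of the top of its lid
- tray: grey drip tray fixed to the table at the robot's left: 300 (its x) x 280 (its y) x 45 mm high, walls and floor 6 mm; a white canvas panel 220 x 120 x 18 mm lies in its +y half (centre at y = 65 mm), the cup stands in its bare -y half. Origin: centre of its underside
- cup_tray: the cup to point at: open paper cup standing upright in the drip tray, 76 mm across the rim, 90 mm high, wall 3 mm, so its rim is 96 mm above the table; origin: centre of its underside, z up
- cup_tray_rim (a point): centre of that cup's mouth, level with the rim; z up
- cup_front: same paper cup as the one in the tray: 76 mm across the rim, 90 mm high; on the table on the robot's side of the jars; not the one meant; origin: centre of its underside, z up
- cup_front_rim (a point): centre of its mouth
- cup_back: same paper cup as the one in the tray: 76 mm across the rim, 90 mm high; on the table beyond the jars; not the one meant; origin: centre of its underside, z up
- cup_back_rim (a point): centre of its mouth
- knife: palette knife (broad 65 mm blade), 190 mm long, lying flat between the jars and the button, along its own x; bystander; origin in its underside near the middle
- brush: paint brush, 200 mm long, lying to the right of the jars, along its own x; bystander; origin in its underside near the middle
- can: spray can, 64 mm across, 190 mm high, at the far left beyond the tray; bystander; origin: centre of its underside, z up

How it is judged:
By the outcome, as a careful person would: the job done as asked, in the order asked, and still so for the second after the job is handed in, with the robot touching nothing.
It also fails if it takes over 48 s, if anything falls off the work surface, if the arm or the gripper's body presses on something with over 40 N, if the wrist force passes 120 N, or if a joint passes its speed limit or range.

## Working session

There is one attempt and no reset: what is moved stays moved. The work goes in short steps, Python scripts to look and compute and a tool call to move; the robot and the scene stay as the last step left them, time stands still between calls to the robot, and variables do not carry over. Pictures are saved under pics/ and viewed, at most 10 in all, crops included, and the job is handed in when it is done.

Besides the shell and the picture viewer there is one more tool, called after "Request:" by a JSON object that holds its "fn" and its "kwargs", one argument or row to a line. play_rows: Moves the arm, as the interface text tells. Its arguments: {"type":"object","properties":{"increments":{"type":"string"},"force":{"type":"number"}},"required":["increments"]}

```bash
mkdir -p pics; python3 - <<'E'
from plant import robot
import cv2
s=robot.read_state();print({k:s[k] for k in('t','tool_pos','orientation','opening','force')})
for c in('scene','top'):
    cv2.imwrite(f'pics/{c}0.png',robot.read_camera(c))
    for q in('call_top','jar_low_lid','jar_mid_lid','jar_tall_lid','cup_tray_rim','cup_front_rim','cup_back_rim','tray','can'):
        print(c,q,[(r['centre'].round(3).tolist() if hasattr(r['centre'],'round') else [round(v,3) for v in r['centre']],round(r['conf'],2)) for r in robot.landmark_of(c,q)[:3]])
print(robot.read_state()['t'])
E
```

```text
{'t': 0.0, 'tool_pos': array([0.13353671, 0.58439223, 0.23639417]), 'orientation': array([-3.52303007e-01, -3.12139179e+00,  2.86550986e-03]), 'opening': 0.09295682485524036, 'force': array([0.13920482, 0.4930741 , 0.04327422])}
scene call_top [([0.505, 0.197, 0.006], 0.44), ([0.453, -0.334, 0.024], 0.4)]
scene jar_low_lid [([0.589, -0.195, 0.062], 0.9)]
scene jar_mid_lid [([0.485, -0.091, 0.121], 0.74), ([0.628, -0.01, 0.092], 0.61)]
scene jar_tall_lid [([0.485, -0.091, 0.122], 0.73)]
scene cup_tray_rim [([0.502, 0.201, 0.103], 0.8)]
scene cup_front_rim [([0.414, 0.013, 0.093], 0.89)]
scene cup_back_rim [([0.716, -0.087, 0.086], 0.87)]
scene tray [([0.547, 0.275, -0.003], 0.78)]
scene can [([0.522, 0.533, 0.002], 0.75), ([0.588, -0.19, 0.061], 0.65)]
top call_top [([0.459, -0.335, 0.021], 0.48)]
top jar_low_lid [([0.59, -0.194, 0.065], 0.83), ([0.503, 0.194, 0.099], 0.18)]
top jar_mid_lid [([0.415, 0.016, -0.001], 0.66), ([0.623, -0.004, 0.091], 0.6)]
top jar_tall_lid [([0.486, -0.086, 0.121], 0.75)]
top cup_tray_rim [([0.505, 0.195, 0.097], 0.6)]
top cup_front_rim [([0.414, 0.012, 0.092], 0.9)]
top cup_back_rim [([0.713, -0.088, 0.091], 0.7)]
top tray [([0.544, 0.276, 0.0], 0.71)]
top can [([0.519, 0.532, 0.003], 0.61)]
1.0
```

View pics/scene0.png

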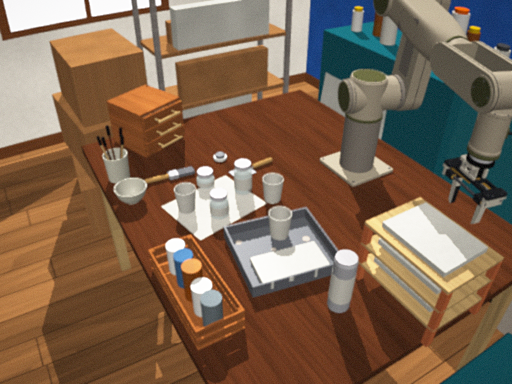

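View pics/top0.png

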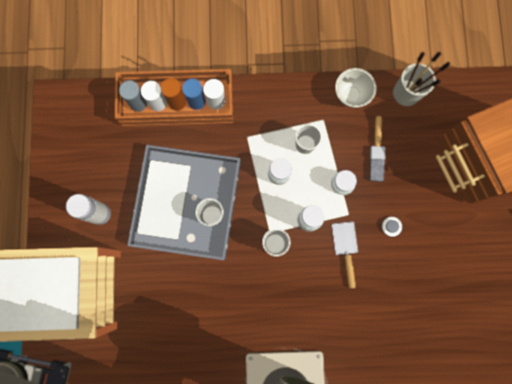

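Both views agree. The button is at (221,157) in scene and (392,226) in top. The low jar is the rightmost lid at (344,182) in top, and the tray cup is at (209,212). I'll check these with the calibration and work out the shifts.

```bash
cat > h.py <<'E'
from plant import robot
import numpy as np, cv2
from scipy.spatial.transform import Rotation as Ro
def ray(c,px,z):
    k=robot.calibration(c);f=192/np.tan(np.radians(k['vertical_fov'])/2)
    K=np.array([[f,0,k['cx']],[0,f,k['cy']],[0,0,1.]])
    u=cv2.undistortPoints(np.array([[px]],float),K,np.array(k['D'],float))[0,0]
    R=Ro.from_rotvec(np.ravel(k['rvec'])).as_matrix();o=-R.T@np.ravel(k['tvec']);d=R.T@[u[0],u[1],1]
    return (o+d*(z-o[2])/d[2]).round(4)
def delta(*targets):
    s=robot.read_state();R=Ro.from_rotvec(s['orientation']).as_matrix()
    print('t',round(s['t'],2),'pos',s['tool_pos'].round(4),'f',s['force'].round(1),'open',round(s['opening'],4))
    for t in targets: print(t,(R.T@(np.array(t)-s['tool_pos'])*1000).round(1))
E
python3 - <<'E'
from h import *
print(ray('top',(392,226.5),.022),ray('scene',(221,157),.022),ray('top',(344.5,181.5),.062),ray('top',(209,212),.096))
for c,q in(('top','call_top'),('scene','call_top'),('top','jar_low_lid')):
    r=robot.regions_of(c,q)[0]; ys,xs=np.nonzero(r['pixels']); print(c,q,r['conf'],xs.mean(),ys.mean(),xs.min(),xs.max(),ys.min(),ys.max())
delta((.134,.585,.32),(.36,.36,.32),(.43,0,.32),(.456,-.3345,.2),(.456,-.3345,.07))
E
```

```text
[ 0.4546 -0.3295  0.022 ] [ 0.4632 -0.3045  0.022 ] [ 0.5849 -0.1908  0.062 ] [0.5035 0.1979 0.096 ]Traceback (most recent call last):
  File "<stdin>", line 4, in <module>
IndexError: list index out of range
```

```bash
python3 - <<'E'
from h import *
delta((.134,.585,.32),(.36,.36,.32),(.43,0,.32),(.456,-.333,.2),(.456,-.333,.07))
E
```

```text
t 1.05 pos [0.1337 0.5849 0.2374] f [-0.1  0.7  0.1] open 0.0929
(0.134, 0.585, 0.32) [ -0.3   0.2 -82.6]
(0.36, 0.36, 0.32) [-270.7 -168.8  -82.6]
(0.43, 0, 0.32) [-419.2 -504.1  -82.6]
(0.456, -0.333, 0.2) [-518.8 -823.    37.5]
(0.456, -0.333, 0.07) [-518.8 -823.   167.5]
```

Request:
{"fn": "play_rows", "kwargs": {
  "increments": "0 0 -45 0 1; 0 0 -83 0 1; -40 -25 -83 0 1; -80 -50 -83 0 1; -120 -75 -83 0 1; -160 -100 -83 0 1; -200 -125 -83 0 1; -240 -150 -83 0 1; -270 -169 -83 0 1; -290 -214 -83 0 1; -310 -259 -83 0 1; -330 -304 -83 0 1; -350 -349 -83 0 1; -370 -394 -83 0 1; -390 -439 -83 0 1; -405 -475 -83 0 1; -419 -504 -83 0 1; -419 -504 -83 0 1; -419 -504 -83 0 1; -419 -504 -83 0 1"
}}

```text
t: 3.05
tool_pos: [0.4297, 0.001, 0.3205]
orientation: [-0.351, -3.122, -0.001]
force: [0.5, 0.7, -0.2]
opening: 0.0008
gripper_force: 0.0
```

```bash
python3 - <<'E'
from h import *
delta((.456,-.333,.2),(.456,-.333,.12))
E
```

```text
t 3.05 pos [0.4297 0.001  0.3205] f [ 0.5  0.7 -0.2] open 0.0008
(0.456, -0.333, 0.2) [ -99.9 -319.9  120.4]
(0.456, -0.333, 0.12) [ -99.9 -319.9  200.4]
```

Move across at height, then down to 0.14 over the button.

Request:
{"fn": "play_rows", "kwargs": {
  "increments": "-12 -40 0 0 1; -25 -80 0 0 1; -37 -120 0 0 1; -50 -160 0 0 1; -62 -200 0 0 1; -75 -240 0 0 1; -87 -280 0 0 1; -100 -320 0 0 1; -100 -320 45 0 1; -100 -320 90 0 1; -100 -320 135 0 1; -100 -320 180 0 1; -100 -320 180 0 1; -100 -320 180 0 1"
}}

```text
t: 4.45
tool_pos: [0.4564, -0.3327, 0.1408]
orientation: [-0.349, -3.121, -0.002]
force: [0.3, -0.4, 0.2]
opening: 0.0007
gripper_force: 0.0
```

```bash
python3 - <<'E'
from h import *
delta()
for c in('wrist','top','scene'):
    im=robot.read_camera(c); cv2.imwrite(f'pics/{c}1.png',im)
    for q in('call_top','jar_low_lid'):
        print(c,q,[(np.round(r['centre'],4).tolist(),round(r['conf'],2)) for r in robot.landmark_of(c,q)[:2]])
E
```

```text
t 4.45 pos [ 0.4564 -0.3327  0.1408] f [ 0.3 -0.4  0.2] open 0.0007
wrist call_top [([0.4591, -0.3349, 0.0183], 0.91)]
wrist jar_low_lid [([0.5897, -0.1932, 0.0625], 0.66)]
top call_top [([0.5912, -0.1947, -0.0012], 0.62), ([0.4598, -0.3352, 0.022], 0.41)]
top jar_low_lid [([0.5905, -0.194, 0.0624], 0.69)]
scene call_top [([0.486, -0.0888, 0.122], 0.68), ([0.4552, -0.3331, 0.0202], 0.62)]
scene jar_low_lid [([0.5888, -0.1917, 0.0646], 0.55), ([0.4845, -0.0899, 0.1199], 0.54)]
```

View pics/wrist1.png

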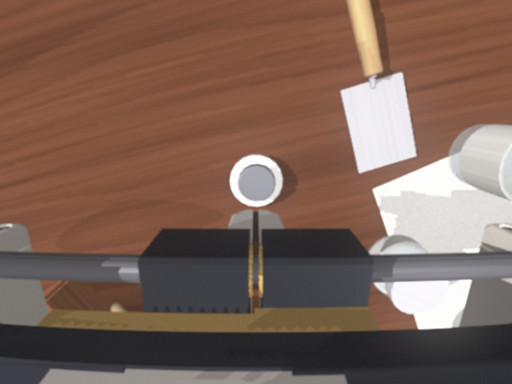

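The wrist view shows the button cap centred at (256,181), just ahead of the closed fingertips. The mean estimate is (0.458, -0.334), so the arm is on target to about 2 mm.

Request:
{"fn": "play_rows", "kwargs": {
  "increments": "-1 -1 40 0 1; -1 -1 75 0 1; -1 -1 92 0 1; -1 -1 97 0 1; -1 -1 101 0 1; -1 -1 104 0 1; -1 -1 106 0 1; -1 -1 107 0 1; -1 -1 107 0 1; -1 -1 107 0 1"
}}

```text
t: 5.9
tool_pos: [0.4575, -0.3359, 0.0351]
orientation: [0.352, 3.12, -0.002]
force: [-2.9, 1.8, 7.5]
opening: 0.0008
gripper_force: 3.7
```

Request:
{"fn": "play_rows", "kwargs": {
  "increments": "0 0 1 0 1; 0 0 2 0 1; 0 0 2 0 1; 0 0 2 0 1"
}}

```text
t: 6.3
tool_pos: [0.4577, -0.3361, 0.0348]
orientation: [0.352, 3.12, -0.002]
force: [-8.9, 8.3, 22.9]
opening: 0.0004
gripper_force: 11.5
```

Force rose to 23 N with almost no further travel, so the button is at its bottom stop. I'll release and rise straight up.

Request:
{"fn": "play_rows", "kwargs": {
  "increments": "0 0 -5 0 1; 0 0 -15 0 1; 0 0 -45 0 1; 0 0 -90 0 1; 0 0 -135 0 1; 0 0 -180 0 1; 0 0 -180 0 1; 0 0 -180 0 1"
}}

```text
t: 7.1
tool_pos: [0.4578, -0.3361, 0.2139]
orientation: [0.352, 3.118, -0.004]
force: [0.4, -1.3, -0.4]
opening: 0.0003
gripper_force: 0.0
```

```bash
python3 - <<'E'
from h import *
delta((.590,-.194,.217),(.590,-.194,.106))
for c in('wrist','scene'):
    robot.read_camera(c); print(c,[(np.round(r['centre'],4).tolist(),round(r['conf'],2)) for r in robot.landmark_of(c,'call_top')[:2]])
E
```

```text
t 7.1 pos [ 0.4578 -0.3361  0.2139] f [ 0.4 -1.3 -0.4] open 0.0003
(0.59, -0.194, 0.217) [-97.2 168.   -3.1]
(0.59, -0.194, 0.106) [-96.8 168.2 107.9]
wrist [([0.4566, -0.335, 0.023], 0.58)]
scene [([0.4555, -0.3346, 0.0197], 0.47)]
```

Request:
{"fn": "play_rows", "kwargs": {
  "increments": "-20 35 0 0 1; -40 70 0 0 1; -60 105 0 0 1; -80 140 0 0 1; -97 168 0 0 1; -97 168 0 0 1; -97 168 30 0 1; -97 168 60 0 1; -97 168 90 0 1; -97 168 106 0 1; -97 168 106 0 1; -97 168 106 0 1; -97 168 106 0 1"
}}

```text
t: 8.6
tool_pos: [0.5899, -0.1938, 0.1075]
orientation: [0.352, 3.119, -0.001]
force: [-0.3, 0.0, -0.2]
opening: 0.0005
gripper_force: 0.0
```

```bash
python3 - <<'E'
from h import *
delta((.59,-.194,.106))
for c in('wrist','top','scene'):
    im=robot.read_camera(c); cv2.imwrite(f'pics/{c}2.png',im)
    print(c,[(np.round(r['centre'],4).tolist(),round(r['conf'],2)) for r in robot.landmark_of(c,'jar_low_lid')[:2]])
cv2.imwrite('pics/s2c.png',cv2.resize(cv2.imread('pics/scene2.png')[110:260,120:320],None,fx=3,fy=3))
E
```

```text
t 8.6 pos [ 0.5899 -0.1938  0.1075] f [-0.3  0.  -0.2] open 0.0005
(0.59, -0.194, 0.106) [-0.2 -0.2  1.5]
wrist [([0.5887, -0.1936, 0.0611], 0.86)]
top [([0.591, -0.1911, 0.0631], 0.55), ([0.5502, 0.2744, 0.0002], 0.5)]
scene [([0.5044, 0.1977, 0.1022], 0.67), ([0.5896, -0.1922, 0.0604], 0.55)]
```

View pics/s2c.png

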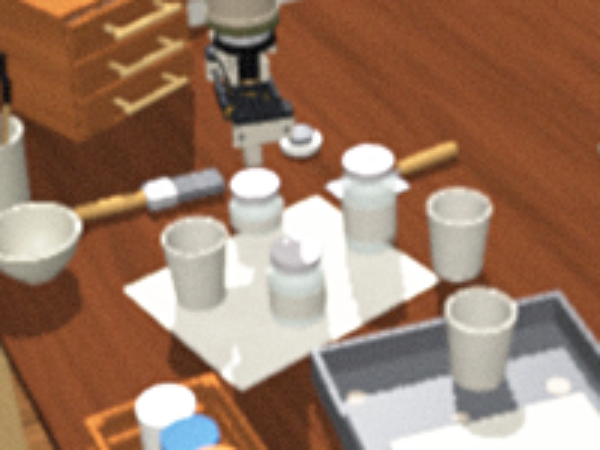

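The crop shows the fingertips just above the low jar's lid (crop pixel 255,175), touching nothing, with the button cap up behind. About 0.6 s has passed here already, so I'll hold and then lift.

Request:
{"fn": "play_rows", "kwargs": {
  "increments": "0 0 0 0 1; 0 0 0 0 1; 0 0 0 0 1; 0 0 0 0 1; 0 0 0 0 1; 0 0 0 0 1; 0 0 0 0 1; 0 0 0 0 1; 0 0 0 0 1; 0 0 0 0 1; 0 0 0 0 1; 0 0 0 0 1; 0 0 0 0 1; 0 0 0 0 1; 0 0 0 0 1; 0 0 0 0 1; 0 0 0 0 1; 0 0 0 0 1"
}}

```text
t: 10.7
tool_pos: [0.5887, -0.1931, 0.1054]
orientation: [-0.352, -3.122, 0.0]
force: [-0.2, 0.6, -0.3]
opening: 0.0004
gripper_force: 0.0
```

Request:
{"fn": "play_rows", "kwargs": {
  "increments": "0 0 -40 0 1; 0 0 -85 0 1; 0 0 -130 0 1; 0 0 -175 0 1; 0 0 -200 0 1; 0 0 -200 0 1"
}}

```text
t: 11.3
tool_pos: [0.5907, -0.1939, 0.3117]
orientation: [0.351, 3.113, -0.004]
force: [0.8, -0.3, 0.6]
opening: 0.0005
gripper_force: 0.0
```

```bash
python3 - <<'E'
from h import *
delta((.504,.197,.306),(.504,.197,.14))
E
```

```text
t 11.3 pos [ 0.5907 -0.1939  0.3117] f [ 0.8 -0.3  0.6] open 0.0005
(0.504, 0.197, 0.306) [171.7 361.7   3.5]
(0.504, 0.197, 0.14) [173.2 362.  169.5]
```

Request:
{"fn": "play_rows", "kwargs": {
  "increments": "18 38 0 0 1; 36 76 0 0 1; 54 114 0 0 1; 72 152 0 0 1; 90 190 0 0 1; 108 228 0 0 1; 126 266 0 0 1; 144 304 0 0 1; 160 338 0 0 1; 172 362 0 0 1; 172 362 30 0 1; 172 362 70 0 1; 172 362 100 0 1; 172 362 100 0 1; 172 362 100 0 1"
}}

```text
t: 12.8
tool_pos: [0.5011, 0.1979, 0.2048]
orientation: [-0.352, -3.12, 0.001]
force: [-0.5, 0.6, 0.2]
opening: 0.0006
gripper_force: 0.0
```

```bash
python3 - <<'E'
from h import *
for c in('wrist','top','scene'):
    im=robot.read_camera(c)
    print(c,[(np.round(r['centre'],4).tolist(),round(r['conf'],2)) for r in robot.landmark_of(c,'cup_tray_rim')[:2]])
delta((.504,.197,.14))
E
```

```text
wrist [([0.5035, 0.1964, 0.0966], 0.92)]
top [([0.5052, 0.195, 0.0986], 0.41)]
scene [([0.5078, 0.1951, 0.0963], 0.77)]
t 13.1 pos [0.5027 0.1983 0.2072] f [-0.1 -0.1  0.4] open 0.0003
(0.504, 0.197, 0.14) [-1.4 -1.1 67.2]
```

Request:
{"fn": "play_rows", "kwargs": {
  "increments": "-1 -2 30 0 1; -1 -2 55 0 1; -1 -2 66 0 1; -1 -2 66 0 1; -1 -2 66 0 1; -1 -2 66 0 1; -1 -2 66 0 1; -1 -2 66 0 1; -1 -2 66 0 1; -1 -2 66 0 1; -1 -2 66 0 1; -1 -2 66 0 1; -1 -2 66 0 1; -1 -2 66 0 1; -1 -2 66 0 1; -1 -2 66 0 1; -1 -2 66 0 1; -1 -2 66 0 1; -1 -2 66 0 1; -1 -2 66 0 1"
}}

```text
t: 15.1
tool_pos: [0.5023, 0.196, 0.1394]
orientation: [-0.352, -3.122, 0.0]
force: [0.1, 0.0, 0.4]
opening: 0.0006
gripper_force: 0.0
```

```bash
python3 - <<'E'
from h import *
delta()
a=robot.read_camera('scene');b=robot.read_camera('top')
cv2.imwrite('pics/f.png',np.hstack([cv2.resize(a[110:310,150:350],(400,400)),cv2.resize(b[100:300,120:320],(400,400))]))
E
```

```text
t 15.1 pos [0.5023 0.196  0.1394] f [0.1 0.  0.4] open 0.0006
```

View pics/f.png

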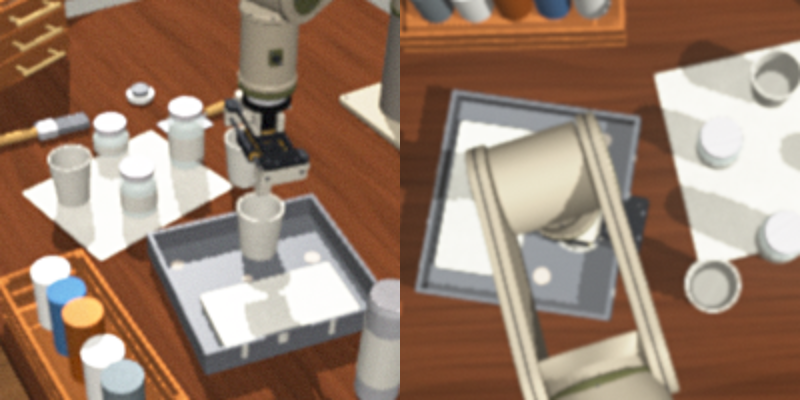

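The left half shows the fingertips just above the tray cup's mouth (262,195). The cup, jars and other things are unmoved, so I'll hand in.

```bash
python3 -c "
from plant import robot
print(robot.close_job())"
```

```text
the job is handed in; nothing more can be done
None
```

The job is handed in at about 15 s: I pressed the call button to its stop and released it, pointed at the lowest jar's lid for a little over two seconds, and ended pointing about 24 mm above the tray cup's mouth, with no contact with jar or cup.

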